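# Slide a carton along the guide rail into the code reader's corner pocket

## Robot

A 6-joint arm with a two-finger parallel gripper is mounted at the origin on the work surface. World frame = base frame: x ahead of the robot, y to its left, z up, the work surface at z = 0. Lengths are in mm, angles in rad, forces in N, time in s.
With the tool pointing down it reaches from about 350 to 875 mm from the base axis. Payload 4.2 kg.
Tool frame: the origin (TCP) lies midway between the tips of the shut fingers; the grasp point (between the pads) lies 19 mm behind it; z points along the fingers, y is the line along which they close (so a half turn about z gives the same grasp; the last joint's range is limited). The gripper opens to 85 mm and grips with 20 to 120 N. Pads are 22 mm wide; open, the fingers measure 114 mm over their backs; the gripper's body (76 mm by 85 mm) begins 54 mm behind the grasp point. The pads swing forward as they close: fully open they stand 13 mm farther back than shut.
Start: joints at [1.52, 0.385, 0.008, 0, -1.194, -0.259], TCP at [190.51, 595.235, 231.312] pointing down, gripper open.
Joint ranges: [-3.14, 3.14], [-1.21, 2.06], [-1.07, 1.41], [-3.16, 2.05], [-2.99, -0.16], [-3.1, 3.1]. Speed limits (rad/s): [2.79, 2.79, 3.14, 3.14, 3.14, 3.14].

## Interface

Orientations are given as a unit quaternion [x, y, z, w].
In Python, from bench import read_state, get_image, job_done gives the robot as it stands.
- The arm moves only by the tool servo_tool, never from a script. Its arguments are lists of equal length, an entry for each row: "rotation": the turn, a rotation vector about the world's x, y, z scaled (see below), a list of three; "slide": the shift along the world's x, y, z scaled (see below), a list of three; "grip": the opening, from -1 (shut) to 1 (fully open). In form: {"rotation": [[rx, ry, rz], ...], "slide": [[tx, ty, tz], ...], "grip": [grip, ...]}. A call has 1 to 8 rows; each row is the pose to reach, as a shift and turn from the pose commanded when the call began, turning the shorter way round; what a row does not reach only later rows make up. The controller multiplies each number of a shift by 0.2 m and each number of a turn by 360 degrees. A row lasts 1/8 s, in which the tool goes at most 62.5 mm and 10.7 degrees, less where a joint would pass 70% of its speed; a pose out of reach is approached as far as the arm can. A call with a number of a shift or a turn outside -1 to 1 is refused whole. A call with a gripper value outside its range is refused whole. The fingers move at their own pace and stop on an object; the grip force is fixed at half the most. Time passes only in rows, so rows that repeat a pose let the fingers close. It gives the time, the measured TCP pose, the force, the opening and the grip force at its end, in the units of the state.
- read_state(): the state, without advancing time (a new reading comes with each control period).
- get_image(name): name is "side" or "top" or "wrist"; returns a dict with "image" (420x560x3 uint8, red, green, blue), "depth" (420x560 float32, mm along the optical axis (not along the pixel's ray), 0 where there is no reading), "camera_matrix" (3x3 intrinsics, pixels), "rvec" (rotation vector, rad) and "tvec" (3), from world to camera coordinates, as OpenCV has them; the wrist camera has in their place "hand_eye" (4x4, takes a point from camera to tool coordinates, whose origin is the TCP and whose axes are the flange's). Camera axes: x right, y down, z forward; pixel columns grow to the right and rows downward; lengths in mm; the calibration is good to about 2 mm. A picture is of the moment at which its call begins: read the wrist's pose just before it.
- job_done(): hands the job in; it is judged then, once.
The state is a dict: "clock": time; "joints": joint angles; "joint_vel": joint speeds; "joint_efforts": joint torques, N m; "position": TCP position; "ee_rot": TCP orientation; "contact_force": force on the tool from outside, world axes, zero at the start; "wrist_torque": the same for the moment, N m; "gripper_width": finger opening in mm; "grasp_force": force on a finger pad.
Only numpy, scipy, OpenCV 4.12 (cv2) and the standard library are available. Lean on these libraries where they do the work, as an engineer would, in place of code of your own. Each camera call takes 0.05 s, during which the arm holds its last target. There are 200 camera calls.

## Task

At the carton code-reading station, push the single gold carton lying on the steel plate square against the white-faced guide rail before it reaches the pocket, then, keeping it against the rail, slide it along with your fingertips until it is fully home in the corner pocket, its end touching the stop in front of the reader. Slide it only: never pick it up, tip it or crush it, leave everything else where it stands, and take the hand away when it is home.

Things in the scene. Friction and masses are not known exactly. Their poses are not given: they have to be found in the camera images.
- station: Fixed code-reading station: stainless plate 200 (its x) x 460 mm (its y), origin at the centre of its footprint on the table; +x away from the robot, +y along the rail to the pocket (robot's left); turned up to 13 degrees. Plate top 14 mm over the table, slippery (friction about 0.25). Reader box beyond the pocket: x 0 to +60, y +172 to +222 mm, 66 mm high over the table.
- rail_end (a point): Right-hand start of the guide rail's slick white face, at the plate's top: station x +55, y -210 mm; axes as the station's. The face looks to -x and runs straight along +y to y = +135 mm; it is 16 mm high above the plate, with an aluminium bar behind it to x = +72 mm.
- guide_mouth (a point): Start of the pocket's front guide, on its inner face, at the plate's top: station x +7, y +100 mm; axes as the station's. The guide is a bar 10 mm thick, 12 mm high above the plate, straight from here to y = +130; a lead-in flares outwards from here back to y = +81, reaching out to x = -11 mm. The pocket is 48 mm wide from guide to rail.
- nest (a point): Point on the plate where the centre of the carton's underside lies when fully home: station x +33, y +80, z +14 mm; axes as the station's. The stop's face is at station y = +130 mm: two lugs 16 mm high with a window between. The carton's x in this frame is minus its gap to the rail, its y minus its gap to the stop.
- carton: Single gold carton lying on the plate: 44 (its x) x 100 (its y) x 22 mm high, 25 to 50 g; origin at the centre of its underside. It starts 28 to 83 mm short of the rail and 130 to 220 mm short of home, turned up to 26 degrees; its +y end goes to the stop. Fingertips grip it better than plate and rail do: pressed on the rail at some 5 N it can be dragged along; pushing its rear end works too.
- label_roll: Bystander: roll of paper labels, 52 mm across with a hole, 28 mm high, standing on the plate in front of the pocket; origin at the centre of its underside.
- carton_bundle: Bystander: banded bundle of five gold cartons, 44 x 100 x 110 mm high, on the table beside the station; origin at the centre of its underside.
- blister_stack: Bystander: stack of silver blister cards, 46 x 98 x 67 mm high, on the table beside the station; origin at the centre of its underside.
- spray_bottle: Bystander: white bottle, 52 mm across, 115 mm high, on the table beside the station; origin at the centre of its underside.
- swab_cup: Bystander: open steel cup, 64 mm across, 70 mm high, on the table beside the station; origin at the centre of its underside.
- marker: Bystander: blue marker pen 142 mm long, 14 mm high, lying along the rail on the plate strip behind it; origin underneath, near the middle.
Mind the look-alikes: they are no part of the job. What is meant by the carton is not blue or purple, and is the larger of those in its own colour.

How it is judged (in metres and radians):
On the way:
1. the carton is square against the rail (gap under 3 mm, within 0.06 rad) while still 50 mm or more short of home (x of carton in the frame of nest above -0.003 m and angle between the y axis of carton and the y axis of station, either way round below 0.06 rad and y of carton in the frame of nest below -0.05 m), for 0.1 s.
At the end, for the whole second after the job is handed in: The carton lies flat and at rest on the plate in the corner pocket, within 3 mm of the rail and within 3 mm of the stop, square to the rail within 0.06 rad (x of carton in the frame of nest between -0.003 and 0.003 m and angle between the y axis of carton and the y axis of station, either way round below 0.06 rad and y of carton in the frame of nest between -0.003 and 0.003 m and z of carton in the frame of nest between -0.003 and 0.003 m and angle between carton's own z axis and vertical below 0.06 rad and linear speed of carton below 0.01 m/s); the robot touches nothing.
It fails at once if the carton was lifted more than 8 mm off the plate (z of carton in the frame of nest above 0.008 m).
It fails at once if the carton was tipped by more than 0.2 rad (angle between carton's own z axis and vertical above 0.2 rad).
It fails at once if the carton came into the last 50 mm before home more than 8 mm off the rail (y of carton in the frame of nest above -0.05 m and x of carton in the frame of nest below -0.008 m).
It fails at once if the carton was crushed: more than 40 N from the fingers (contact force between the fingers and carton above 40 N).
It fails at once if a bystander (label roll, bundle, blister stack, bottle, cup or marker) was moved more than 15 mm (distance of any of label_roll, carton_bundle, blister_stack, spray_bottle, swab_cup, marker from where it was at the start of the episode above 0.015 m).
It also fails if it takes over 48 s, if anything falls off the work surface, if the arm or the gripper's body presses on something with over 40 N, if the wrist force passes 120 N, or if a joint passes its speed limit or range.

## Working session

There is one attempt and no reset: what is moved stays moved. The work goes in short steps, Python scripts to look and compute and a tool call to move; the robot and the scene stay as the last step left them, time stands still between calls to the robot, and variables do not carry over. Pictures are saved under pics/ and viewed, at most 10 in all, crops included, and the job is handed in when it is done.

Besides the shell and the picture viewer there is one more tool, called after ">>>" in YAML: its name, and indented under it one key for each argument. servo_tool: Moves the arm, as the interface text tells. Shifts and turns lie within -1 to 1; 1 stands for 0.2 m of shift or 360 degrees of turn. Its arguments: {"type":"object","properties":{"rotation":{"type":"array","items":{"type":"array","items":{"type":"number","minimum":-1,"maximum":1}}},"slide":{"type":"array","items":{"type":"array","items":{"type":"number","minimum":-1,"maximum":1}}},"grip":{"type":"array","items":{"type":"number"}}},"required":["rotation","slide","grip"]}

```bash
mkdir -p pics; cat > h.py <<'E'
import numpy as np, cv2
from bench import read_state, get_image, job_done
def grab(n):
    d=get_image(n); np.savez(f'pics/{n}.npz',**d); return d
def save(d,fn): cv2.imwrite(fn,cv2.cvtColor(d['image'],cv2.COLOR_RGB2BGR))
def cam(d):
    R=cv2.Rodrigues(np.array(d['rvec'],float))[0]; t=np.array(d['tvec'],float).ravel()
    return R,t
def ray(d,uv,z):
    R,t=cam(d);K=np.array(d['camera_matrix'])
    uv=np.atleast_2d(np.array(uv,float)); p=np.c_[uv,np.ones(len(uv))]@np.linalg.inv(K).T@R
    c=-R.T@t
    return c+p*((z-c[2])/p[:,2])[:,None]
def proj(d,P):
    R,t=cam(d); return cv2.projectPoints(np.atleast_2d(np.array(P,float)),np.array(d['rvec'],float),t,np.array(d['camera_matrix'],float),None)[0][:,0]
E
python3 - <<'E'
from h import *
for n in('top','side'):
    d=grab(n); save(d,f'pics/{n}0.png'); R,t=cam(d); print(n,-R.T@t,R[2])
s=read_state();print(s['clock'],s['position'],s['ee_rot'],s['contact_force'])
E
```

```text
top [ 425.50652264   16.92832032 1313.88903455] [ 0.12009935 -0.00282211 -0.99275787]
side [ 373.01054038 -598.38200926  773.45470898] [ 0.20550353  0.61316029 -0.76275996]
0.1 [190.35128012 594.74733598 230.3432757 ] [ 9.88019447e-01 -1.54326231e-01 -9.36411687e-05  9.89242112e-04] [ 0.30793461 -0.2747332  -0.05431817]
```

View pics/top0.png

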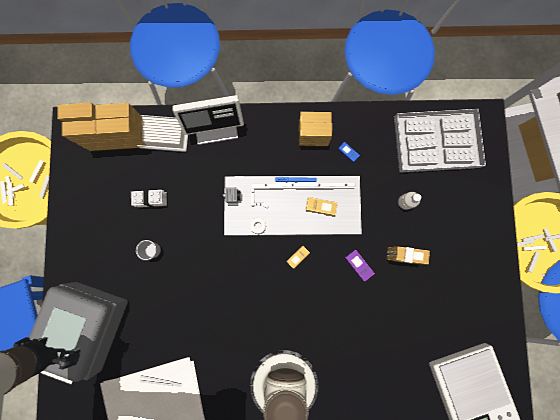

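View pics/side0.png

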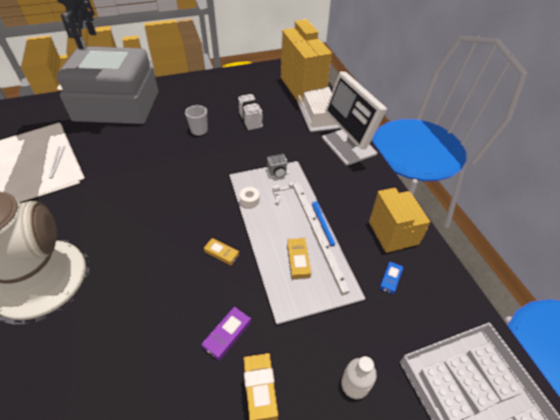

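Top view: the steel plate spans about (224–361, 176–235), with the rail along its far edge at row ~186, the roll at (259,226) and the reader at (232,196). The gold candidates are the carton on the plate (322,206), a smaller gold box on the table (298,257), and the banded bundle (408,256). The one at (322,206) fits: it's single, lies on the plate and is the larger. I'll confirm with a crop and measure it.

```bash
cat > m.py <<'E'
from h import *
def station(d):
    # plate: bright low-saturation region in scene centre
    hsv=cv2.cvtColor(d['image'],cv2.COLOR_RGB2HSV)
    return hsv
E
python3 - <<'E'
from h import *
d=dict(np.load('pics/top.npz')); im=d['image']; hsv=cv2.cvtColor(im,cv2.COLOR_RGB2HSV)
roi=np.zeros(im.shape[:2],np.uint8); roi[168:244,216:370]=255
m=((hsv[...,2]>90)).astype(np.uint8)*255&roi
m=cv2.morphologyEx(m,cv2.MORPH_CLOSE,np.ones((7,7)))
c=max(cv2.findContours(m,0,2)[0],key=cv2.contourArea)
r=cv2.minAreaRect(c); b=cv2.boxPoints(r); print('plate px',b.round(1).tolist())
P=ray(d,b,14); print(P.round(1)); print('ctr',P.mean(0)); print([np.linalg.norm(P[i]-P[i-1]).round(1) for i in range(4)])
for i in range(4):
    e=P[i]-P[i-1]
    print(np.degrees(np.arctan2(e[1],e[0])).round(2))
g=((hsv[...,0]>10)&(hsv[...,0]<28)&(hsv[...,1]>110)&(hsv[...,2]>90)).astype(np.uint8)*255&roi
g=cv2.morphologyEx(g,cv2.MORPH_CLOSE,np.ones((9,9)))
c=max(cv2.findContours(g,0,2)[0],key=cv2.contourArea); b=cv2.boxPoints(cv2.minAreaRect(c)); print('carton',b.round(1).tolist()); P=ray(d,b,36); print(P.round(1),P.mean(0),[np.linalg.norm(P[i]-P[i-1]).round(1) for i in range(4)])
cr=cv2.resize(im[165:275,215:375],None,fx=5,fy=5,interpolation=cv2.INTER_CUBIC); cv2.imwrite('pics/crop0.png',cr[...,::-1])
E
```

```text
plate px [[223.0, 176.0], [361.0, 176.0], [361.0, 234.0], [223.0, 234.0]]
[[ 687.9  192.7   14. ]
 [ 679.1 -278.8   14. ]
 [ 481.3 -269.9   14. ]
 [ 490.   193.2   14. ]]
ctr [584.5910889  -40.69570294  14.        ]
[np.float64(197.9), np.float64(471.6), np.float64(198.0), np.float64(463.1)]
-0.14
-91.08
177.4
88.92
carton [[305.29998779296875, 209.89999389648438], [307.79998779296875, 196.8000030517578], [336.70001220703125, 202.3000030517578], [334.1000061035156, 215.5]]
[[ 563.6  -83.4   36. ]
 [ 607.7  -93.1   36. ]
 [ 587.2 -188.7   36. ]
 [ 543.3 -178.6   36. ]] [ 575.46486681 -135.96997832   36.        ] [np.float64(97.4), np.float64(45.1), np.float64(97.8), np.float64(45.0)]
```

View pics/crop0.png

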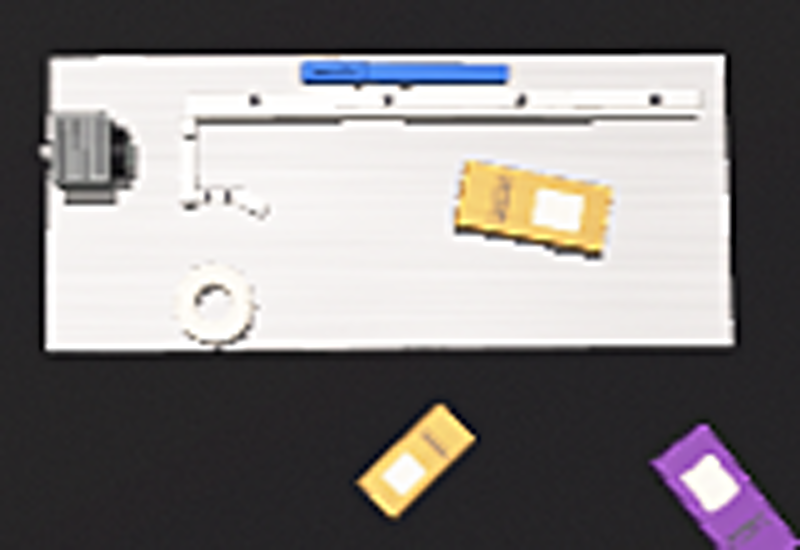

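The crop confirms it: the single gold carton with a white label lies on the plate, turned about 12°, its +y end nearer the rail. The small gold box on the table is clearly smaller. Coarse positions: station about (585,−41) with yaw about −1°, carton about (575,−136). Moving over for a closer wrist look, at a safe height.

>>> servo_tool:
  rotation:
    - [0, 0, 0.0464]
    - [0, 0, 0.0464]
    - [0, 0, 0.0464]
    - [0, 0, 0.0464]
  slide:
    - [0.45, -0.95, 0.4]
    - [0.45, -0.95, 0.4]
    - [0.45, -0.95, 0.4]
    - [0.45, -0.95, 0.4]
  grip: [0.2, 0.2, 0.2, 0.2]

```text
clock: 0.6
position: [281.2, 403.0, 312.5]
ee_rot: [1.0, -0.01, 0.0, -0.001]
contact_force: [0.4, -0.0, -0.5]
gripper_width: 51.2
grasp_force: 0.0
```

>>> servo_tool:
  rotation:
    - [0, 0, 0]
    - [0, 0, 0]
    - [0, 0, 0]
    - [0, 0, 0]
  slide:
    - [0.45, -0.95, 0.2]
    - [0.45, -0.95, 0.2]
    - [0.45, -0.95, 0.2]
    - [0.45, -0.95, 0.2]
  grip: [0.2, 0.2, 0.2, 0.2]

```text
clock: 1.1
position: [371.0, 212.7, 352.0]
ee_rot: [1.0, -0.01, 0.0, -0.0]
contact_force: [0.2, 0.8, 0.3]
gripper_width: 51.3
grasp_force: 0.0
```

>>> servo_tool:
  rotation:
    - [0, 0, 0]
    - [0, 0, 0]
    - [0, 0, 0]
    - [0, 0, 0]
  slide:
    - [0.45, -0.95, 0.2]
    - [0.45, -0.95, 0.2]
    - [0.45, -0.95, 0.2]
    - [0.45, -0.95, 0.2]
  grip: [0.2, 0.2, 0.2, 0.2]

```text
clock: 1.6
position: [461.1, 22.7, 391.5]
ee_rot: [1.0, -0.011, 0.0, 0.0]
contact_force: [0.8, 0.5, -0.2]
gripper_width: 51.4
grasp_force: 0.0
```

```bash
python3 - <<'E'
from h import *
s=read_state();print({k:np.round(s[k],3).tolist() for k in s})
d=grab('wrist');np.savez('pics/w1s.npz',**{k:np.array(v) for k,v in s.items()});save(d,'pics/w1.png');print(d['hand_eye'],d['camera_matrix'])
E
```

```text
{'clock': 1.6, 'joints': [0.403, 0.023, -0.063, 0.0, -1.485, 1.146], 'joint_vel': [-0.454, 0.133, 0.213, -0.014, -0.093, 0.465], 'joint_efforts': [0.988, -22.343, 20.066, 4.662, 0.015, -0.219], 'position': [461.124, 22.688, 391.488], 'ee_rot': [1.0, -0.011, 0.0, 0.0], 'contact_force': [0.767, 0.495, -0.226], 'wrist_torque': [0.054, -0.02, -0.007], 'grasp_force': 0.0, 'gripper_width': 51.447}
[[-4.84123758e-04 -9.51564307e-01 -3.07449403e-01  7.77326344e+01]
 [ 9.99999715e-01 -2.82479344e-04 -7.00363561e-04  2.08949314e+00]
 [ 5.79592861e-04 -3.07449654e-01  9.51564172e-01 -1.42478491e+02]
 [ 0.00000000e+00  0.00000000e+00  0.00000000e+00  1.00000000e+00]] [[368.52093845   0.         282.6345953 ]
 [  0.         368.52093845 208.77841968]
 [  0.           0.           1.        ]]
```

>>> servo_tool:
  rotation:
    - [0, 0, 0]
    - [0, 0, 0]
    - [0, 0, 0]
    - [0, 0, 0]
  slide:
    - [0.6, -0.42, -0.3]
    - [0.6, -0.42, -0.3]
    - [0.6, -0.42, -0.3]
    - [0.6, -0.42, -0.3]
  grip: [0.2, 0.2, 0.2, 0.2]

```text
clock: 2.15
position: [580.9, -59.6, 327.8]
ee_rot: [1.0, -0.01, -0.003, 0.0]
contact_force: [0.3, -1.1, -0.1]
gripper_width: 51.1
grasp_force: 0.0
```

```bash
cat >> h.py <<'E'
from scipy.spatial.transform import Rotation as Ro
def wcam(d,s):
    # give the wrist picture world->camera extrinsics
    T=np.eye(4);T[:3,:3]=Ro.from_quat(s['ee_rot']).as_matrix();T[:3,3]=s['position']
    M=np.linalg.inv(T@np.array(d['hand_eye'])); d['rvec']=cv2.Rodrigues(M[:3,:3])[0].ravel(); d['tvec']=M[:3,3]; return d
def wgrab(fn):
    s=read_state(); d=wcam(get_image('wrist'),s); np.savez(fn,**d); save(d,fn.replace('npz','png')); return d,s
E
python3 - <<'E'
from h import *
d,s=wgrab('pics/w2.npz');print(s['position'],s['ee_rot'])
E
```

```text
[580.85345544 -59.56616782 327.82765888] [ 9.99942105e-01 -1.03047425e-02 -3.08789662e-03  2.52547320e-04]
```

View pics/w2.png

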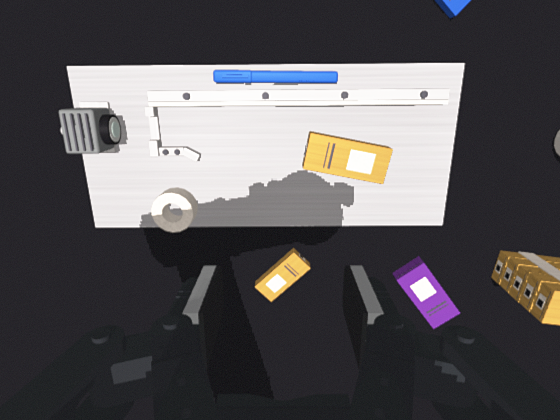

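The wrist view shows the plate at (67–465, 63–227), the rail at rows 90–105, the carton at (347,157), the pocket corner at (155,140), the roll at (173,210) and the marker at (275,77). Measuring with it.

```bash
python3 - <<'E'
from h import *
d=dict(np.load('pics/w2.npz')); im=d['image']; hsv=cv2.cvtColor(im,cv2.COLOR_RGB2HSV); g=cv2.cvtColor(im,cv2.COLOR_RGB2GRAY)
m=((hsv[...,2]>75)).astype(np.uint8)*255; m[232:]=0
m=cv2.morphologyEx(m,cv2.MORPH_CLOSE,np.ones((5,5)))
c=max(cv2.findContours(m,0,1)[0],key=cv2.contourArea)[:,0].astype(float)
# edges at plate z=14 in world
W=ray(d,c,14)
def fit(sel):
    p=c[sel]; w=W[sel][:,:2].astype(np.float32); vx,vy,x,y=cv2.fitLine(w,cv2.DIST_HUBER,0,.01,.01).ravel(); return np.array([x,y]),np.array([vx,vy])
x,y=c[:,0],c[:,1]
L={'far':fit((y<72)&(x>80)&(x<450)),'near':fit((y>220)&(x>230)&(x<435)),'left':fit((x<100)&((y<98)|(y>160))&(y>70)&(y<222)),'right':fit((x>440)&(y>70)&(y<220))}
for k,(p,v) in L.items(): print(k,p.round(1),'ang',np.degrees(np.arctan2(v[1],v[0])).round(2))
def X(a,b):
    (p,v),(q,w)=L[a],L[b]; t=np.linalg.solve(np.c_[v,-w],q-p); return p+t[0]*v
C=np.array([X('far','left'),X('far','right'),X('near','right'),X('near','left')]); print(C.round(1),C.mean(0).round(1))
# rail: bright->dark at front top edge
print('rail col300 gray',g[86:112,300].tolist())
gm=((hsv[...,0]>10)&(hsv[...,0]<28)&(hsv[...,1]>100)&(hsv[...,2]>70)).astype(np.uint8)*255; gm[:120]=0;gm[195:]=0
gm=cv2.morphologyEx(gm,cv2.MORPH_CLOSE,np.ones((15,15)))
cc=max(cv2.findContours(gm,0,2)[0],key=cv2.contourArea); b=cv2.boxPoints(cv2.minAreaRect(cc));print(b.round(1).tolist())
P=ray(d,b,36);print(P.round(1),P.mean(0).round(1),[np.linalg.norm(P[i]-P[i-1]).round(1) for i in range(4)],[np.degrees(np.arctan2(*(P[i]-P[i-1])[[1,0]])).round(1) for i in range(4)])
gr=((hsv[...,1]<60)&(hsv[...,2]>75))
E
```

```text
far [685.5 -43.3] ang 89.22
near [ 484.4 -125.4] ang 89.19
left [577.9 188. ] ang -0.75
right [ 585.4 -272. ] ang -0.81
[[ 688.6  186.5]
 [ 682.4 -273.4]
 [ 482.3 -270.5]
 [ 488.8  189.1]] [585.5 -42.1]
rail col300 gray [242, 240, 237, 221, 249, 252, 251, 251, 251, 250, 250, 251, 252, 255, 213, 250, 255, 255, 255, 202, 127, 227, 241, 236, 232, 234]
[[302.0, 168.3000030517578], [309.1000061035156, 131.3000030517578], [392.5, 147.3000030517578], [385.3999938964844, 184.3000030517578]]
[[ 566.8  -84.4   36. ]
 [ 610.3  -92.8   36. ]
 [ 589.6 -190.9   36. ]
 [ 544.9 -185.5   36. ]] [ 577.9 -138.4   36. ] [np.float64(103.4), np.float64(44.2), np.float64(100.2), np.float64(45.0)] [np.float64(77.8), np.float64(-11.0), np.float64(-101.9), np.float64(173.1)]
```

Station at (585.5, −42.1) with yaw −0.8°, so the rail face is at about x = 639. The carton is at (577.5, −138) with yaw −12°, about 40 mm off the rail and 176 mm short. Descending in front of its near side with the fingers about 50 mm apart, so that two fingertips square it.

>>> servo_tool:
  rotation:
    - [0, 0, 0.001]
    - [0, 0, 0.001]
    - [0, 0, 0.001]
    - [0, 0, 0.001]
    - [0, 0, 0.001]
  slide:
    - [-0.3, -0.42, -0.9]
    - [-0.3, -0.42, -0.9]
    - [-0.3, -0.42, -0.9]
    - [-0.3, -0.42, -0.9]
    - [-0.3, -0.42, -0.9]
  grip: [0.2, 0.2, 0.2, 0.2, 0.2]

```text
clock: 2.82
position: [519.2, -142.4, 151.2]
ee_rot: [1.0, -0.006, -0.001, 0.0]
contact_force: [-0.1, 0.1, 0.2]
gripper_width: 51.2
grasp_force: 0.0
```

>>> servo_tool:
  rotation:
    - [0, 0, 0]
    - [0, 0, 0]
    - [0, 0, 0]
  slide:
    - [0, 0, -0.5]
    - [0, 0, -0.5]
    - [0, 0, -0.5]
  grip: [0.2, 0.2, 0.2]

```text
clock: 3.2
position: [520.1, -141.9, 50.7]
ee_rot: [1.0, -0.005, -0.001, 0.0]
contact_force: [-0.2, -0.1, -0.5]
gripper_width: 51.5
grasp_force: 0.0
```

>>> servo_tool:
  rotation:
    - [0, 0, 0]
    - [0, 0, 0]
    - [0, 0, 0]
    - [0, 0, 0]
  slide:
    - [0, 0, -0.08]
    - [0, 0, -0.14]
    - [0, 0, -0.16]
    - [0, 0, -0.16]
  grip: [0.2, 0.2, 0.2, 0.2]

```text
clock: 3.7
position: [520.6, -142.8, 19.4]
ee_rot: [1.0, -0.006, 0.0, 0.0]
contact_force: [0.1, -0.4, 0.1]
gripper_width: 51.2
grasp_force: 0.0
```

```bash
python3 - <<'E'
from h import *
d,s=wgrab('pics/w3.npz');print(s['position'],s['contact_force'])
E
```

```text
[ 520.61640565 -142.80589257   19.35366567] [ 0.12376903 -0.41533692  0.09447012]
```

View pics/w3.png

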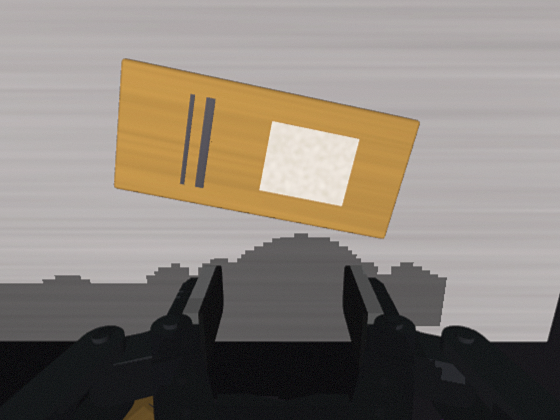

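The carton fills (115–420, 58–238). Both fingertips stand just short of its near side, the right one at (375,270) nearest the rear corner (384,238). Pushing towards the rail.

>>> servo_tool:
  rotation:
    - [0, 0, 0]
    - [0, 0, 0]
    - [0, 0, 0]
    - [0, 0, 0]
    - [0, 0, 0]
    - [0, 0, 0]
    - [0, 0, 0]
    - [0, 0, 0]
  slide:
    - [0.035, 0, 0]
    - [0.07, 0, 0]
    - [0.105, 0, 0]
    - [0.14, 0, 0]
    - [0.175, 0, 0]
    - [0.21, 0, 0]
    - [0.245, 0, 0]
    - [0.28, 0, 0]
  grip: [0.2, 0.2, 0.2, 0.2, 0.2, 0.2, 0.2, 0.2]

```text
clock: 4.75
position: [576.9, -142.8, 19.3]
ee_rot: [1.0, -0.006, -0.0, 0.0]
contact_force: [-0.1, 0.3, -0.3]
gripper_width: 51.1
grasp_force: 0.1
```

>>> servo_tool:
  rotation:
    - [0, 0, 0]
    - [0, 0, 0]
    - [0, 0, 0]
    - [0, 0, 0]
  slide:
    - [0.01, 0, 0]
    - [0.02, 0, 0]
    - [0.03, 0, 0]
    - [0.03, 0, 0]
  grip: [0.2, 0.2, 0.2, 0.2]

```text
clock: 5.25
position: [582.6, -142.8, 19.3]
ee_rot: [1.0, -0.006, 0.0, 0.0]
contact_force: [0.0, 0.4, -0.4]
gripper_width: 50.8
grasp_force: 0.0
```

>>> servo_tool:
  rotation:
    - [0, 0, 0]
    - [0, 0, 0]
    - [0, 0, 0]
  slide:
    - [0.005, 0, 0]
    - [0.01, 0, 0]
    - [0.01, 0, 0]
  grip: [0.2, 0.2, 0.2]

```text
clock: 5.62
position: [584.6, -142.7, 19.4]
ee_rot: [1.0, -0.006, 0.0, 0.0]
contact_force: [0.5, 0.3, 0.8]
gripper_width: 51.1
grasp_force: 0.0
```

```bash
python3 - <<'E'
from h import *
d,s=wgrab('pics/w4.npz');print(s['position'],s['contact_force'])
E
```

```text
[ 584.62282652 -142.73963781   19.35079258] [0.51195811 0.31409264 0.80259626]
```

View pics/w4.png

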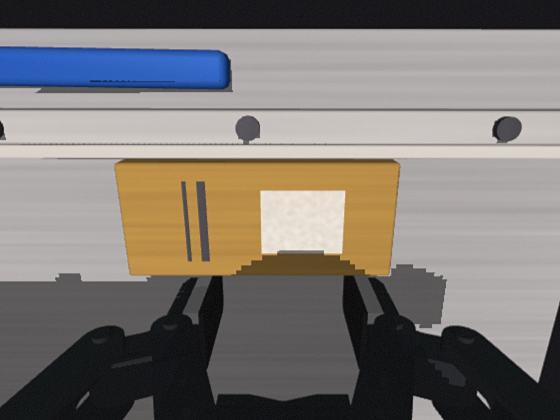

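The carton is now square, with its far edge at row 161 just below the rail's white face (rows 146–158). A few mm remain.

>>> servo_tool:
  rotation:
    - [0, 0, 0]
    - [0, 0, 0]
    - [0, 0, 0]
  slide:
    - [0.005, 0, 0]
    - [0.01, 0, 0]
    - [0.01, 0, 0]
  grip: [0.2, 0.2, 0.2]

```text
clock: 6.05
position: [584.9, -142.8, 19.0]
ee_rot: [1.0, -0.006, -0.002, -0.0]
contact_force: [-4.7, 0.6, 2.3]
gripper_width: 50.9
grasp_force: 2.3
```

>>> servo_tool:
  rotation:
    - [0, 0, 0]
    - [0, 0, 0]
    - [0, 0, 0]
  slide:
    - [0.005, 0, 0]
    - [0.01, 0, 0]
    - [0.01, 0, 0]
  grip: [0.2, 0.2, 0.2]

```text
clock: 6.42
position: [584.9, -142.9, 18.6]
ee_rot: [1.0, -0.007, -0.004, -0.0]
contact_force: [-7.9, 1.3, 3.6]
gripper_width: 51.1
grasp_force: 4.0
```

The carton is pressed on the rail at about 8 N. Easing slightly, then dragging along the rail.

>>> servo_tool:
  rotation:
    - [0, 0, 0]
    - [0, 0, 0]
    - [0, 0, 0]
    - [0, 0, 0]
    - [0, 0, 0]
    - [0, 0, 0]
    - [0, 0, 0]
    - [0, 0, 0]
  slide:
    - [-0.003, 0.02, 0]
    - [-0.003, 0.05, 0]
    - [-0.002, 0.08, 0]
    - [-0.002, 0.11, 0]
    - [-0.002, 0.14, 0]
    - [-0.001, 0.17, 0]
    - [-0.001, 0.2, 0]
    - [0, 0.2, 0]
  grip: [0.2, 0.2, 0.2, 0.2, 0.2, 0.2, 0.2, 0.2]

```text
clock: 7.42
position: [585.4, -102.8, 18.5]
ee_rot: [1.0, -0.006, -0.003, 0.0]
contact_force: [-7.0, 0.6, 3.6]
gripper_width: 51.3
grasp_force: 3.5
```

```bash
python3 - <<'E'
from h import *
d,s=wgrab('pics/w5.npz');print(s['position'],s['contact_force'])
for fn in('pics/w4.npz','pics/w5.npz'):
    d=dict(np.load(fn)); hsv=cv2.cvtColor(d['image'],cv2.COLOR_RGB2HSV)
    gm=((hsv[...,0]>10)&(hsv[...,0]<28)&(hsv[...,1]>100)&(hsv[...,2]>60)).astype(np.uint8)*255
    gm=cv2.morphologyEx(gm,cv2.MORPH_CLOSE,np.ones((15,15)))
    print(cv2.boundingRect(max(cv2.findContours(gm,0,2)[0],key=cv2.contourArea)))
E
```

```text
[ 585.43479916 -102.8015638    18.51537852] [-7.04377148  0.56626595  3.5567197 ]
(114, 159, 286, 117)
(113, 161, 288, 117)
```

It follows with no slip. Continuing to about 38 mm short of home, fingers clear of the flare.

>>> servo_tool:
  rotation:
    - [0, 0, 0]
    - [0, 0, 0]
    - [0, 0, 0]
    - [0, 0, 0]
    - [0, 0, 0]
    - [0, 0, 0]
    - [0, 0, 0]
    - [0, 0, 0]
  slide:
    - [0, 0.03, 0]
    - [0.001, 0.06, 0]
    - [0.001, 0.09, 0]
    - [0.002, 0.12, 0]
    - [0.002, 0.15, 0]
    - [0.002, 0.18, 0]
    - [0.003, 0.21, 0]
    - [0.003, 0.24, 0]
  grip: [0.2, 0.2, 0.2, 0.2, 0.2, 0.2, 0.2, 0.2]

```text
clock: 8.48
position: [586.1, -55.5, 18.5]
ee_rot: [1.0, -0.007, -0.003, 0.001]
contact_force: [-6.4, -2.6, 2.2]
gripper_width: 51.4
grasp_force: 3.1
```

>>> servo_tool:
  rotation:
    - [0, 0, 0]
    - [0, 0, 0]
    - [0, 0, 0]
    - [0, 0, 0]
    - [0, 0, 0]
    - [0, 0, 0]
    - [0, 0, 0]
    - [0, 0, 0]
  slide:
    - [0, 0.03, 0]
    - [0.001, 0.06, 0]
    - [0.001, 0.09, 0]
    - [0.002, 0.12, 0]
    - [0.002, 0.15, 0]
    - [0.002, 0.18, 0]
    - [0.003, 0.21, 0]
    - [0.003, 0.22, 0]
  grip: [0.2, 0.2, 0.2, 0.2, 0.2, 0.2, 0.2, 0.2]

```text
clock: 9.48
position: [586.7, -11.5, 18.4]
ee_rot: [1.0, -0.006, -0.003, 0.001]
contact_force: [-6.4, -2.4, 2.1]
gripper_width: 51.0
grasp_force: 3.1
```

```bash
python3 - <<'E'
from h import *
d,s=wgrab('pics/w6.npz');print(s['position'],s['contact_force'])
E
```

```text
[586.68535467 -11.51880687  18.43342871] [-6.40964254 -2.35295264  2.06252607]
```

View pics/w6.png

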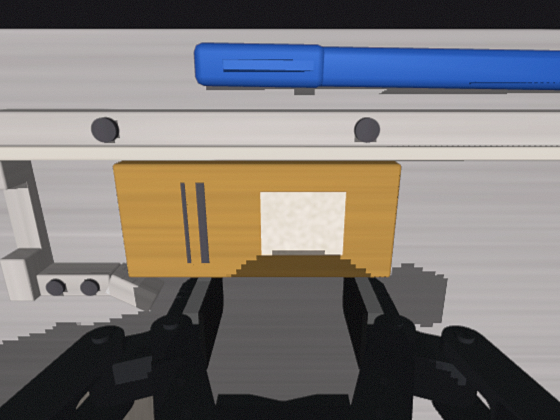

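The carton is square on the rail with its front edge at col 115, already between the rail and the flared guide (150,290). The left finger is near the flare. Backing off, shutting the fingers and going round behind the rear end.

>>> servo_tool:
  rotation:
    - [0, 0, 0]
    - [0, 0, 0]
    - [0, 0, 0]
    - [0, 0, 0]
    - [0, 0, 0]
    - [0, 0, 0]
  slide:
    - [-0.04, 0, 0]
    - [-0.12, 0, 0]
    - [-0.12, 0, 0.25]
    - [-0.12, -0.2, 0.3]
    - [-0.12, -0.4, 0.3]
    - [-0.12, -0.4, 0.3]
  grip: [0.2, 0.2, 0.2, -1, -1, -1]

```text
clock: 10.28
position: [566.7, -92.6, 80.0]
ee_rot: [1.0, -0.007, 0.002, -0.0]
contact_force: [0.2, 0.4, -0.1]
gripper_width: 0.3
grasp_force: 0.0
```

>>> servo_tool:
  rotation:
    - [0, 0, 0]
    - [0, 0, 0]
    - [0, 0, 0]
    - [0, 0, 0]
  slide:
    - [0.25, 0, 0]
    - [0.25, 0, 0]
    - [0.25, 0, 0]
    - [0.25, 0, 0]
  grip: [-1, -1, -1, -1]

```text
clock: 10.78
position: [615.1, -90.3, 79.3]
ee_rot: [1.0, -0.006, -0.0, -0.0]
contact_force: [-1.0, -1.0, -0.2]
gripper_width: 0.1
grasp_force: 0.0
```

```bash
python3 - <<'E'
from h import *
d,s=wgrab('pics/w7.npz');print(s['position'],s['ee_rot'],s['contact_force'])
hsv=cv2.cvtColor(d['image'],cv2.COLOR_RGB2HSV)
gm=((hsv[...,0]>10)&(hsv[...,0]<28)&(hsv[...,1]>100)&(hsv[...,2]>60)).astype(np.uint8)*255
gm=cv2.morphologyEx(gm,cv2.MORPH_CLOSE,np.ones((15,15)))
c=max(cv2.findContours(gm,0,2)[0],key=cv2.contourArea);print(cv2.boundingRect(c));b=cv2.boxPoints(cv2.minAreaRect(c));print(b.round());P=ray(d,b,36);print(P.round(1),P.mean(0).round(1))
E
```

```text
[615.10710263 -90.31353059  79.29186787] [ 9.99983776e-01 -5.69521569e-03 -1.10371699e-04 -3.19295062e-05] [-0.96768806 -0.99571949 -0.17898296]
(23, 194, 199, 77)
[[ 23. 194.]
 [221. 194.]
 [221. 270.]
 [ 23. 270.]]
[[642.5  43.3  36. ]
 [641.3 -60.3  36. ]
 [597.1 -57.5  36. ]
 [598.4  53.4  36. ]] [619.8  -5.3  36. ]
```

View pics/w7.png

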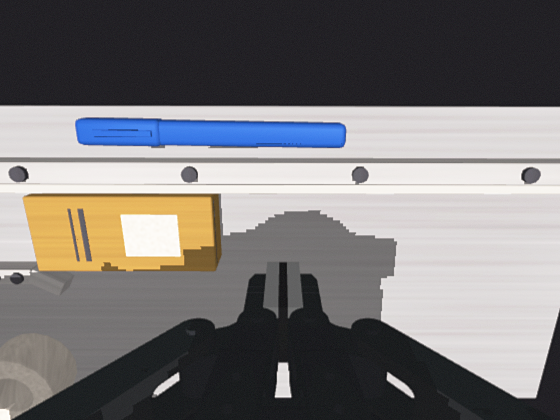

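The carton stands at about (620,−4), its rear end at col 221 (y ≈ −56), and the shut fingers at col 283 are clear behind it. About 41 mm remains. Lowering and pushing the rear end.

>>> servo_tool:
  rotation:
    - [0, 0, 0]
    - [0, 0, 0]
    - [0, 0, 0]
    - [0, 0, 0]
  slide:
    - [0.01, 0, -0.15]
    - [0.01, 0, -0.28]
    - [0.01, 0, -0.295]
    - [0.01, 0, -0.295]
  grip: [-1, -1, -1, -1]

```text
clock: 11.32
position: [618.1, -90.7, 21.1]
ee_rot: [1.0, -0.006, 0.001, 0.0]
contact_force: [-0.2, 0.6, -0.1]
gripper_width: 0.1
grasp_force: 0.0
```

>>> servo_tool:
  rotation:
    - [0, 0, 0]
    - [0, 0, 0]
    - [0, 0, 0]
    - [0, 0, 0]
    - [0, 0, 0]
    - [0, 0, 0]
    - [0, 0, 0]
    - [0, 0, 0]
  slide:
    - [0, 0.03, 0]
    - [0, 0.06, 0]
    - [0.001, 0.09, 0]
    - [0.001, 0.11, 0]
    - [0.002, 0.13, 0]
    - [0.002, 0.15, 0]
    - [0.002, 0.17, 0]
    - [0.002, 0.19, 0]
  grip: [-1, -1, -1, -1, -1, -1, -1, -1]

```text
clock: 12.32
position: [618.1, -52.6, 20.3]
ee_rot: [1.0, -0.006, -0.0, 0.0]
contact_force: [0.1, -0.7, -0.5]
gripper_width: -0.0
grasp_force: 0.1
```

>>> servo_tool:
  rotation:
    - [0, 0, 0]
    - [0, 0, 0]
    - [0, 0, 0]
    - [0, 0, 0]
    - [0, 0, 0]
    - [0, 0, 0]
  slide:
    - [0, 0.015, 0]
    - [0, 0.03, 0]
    - [0.001, 0.045, 0]
    - [0.001, 0.06, 0]
    - [0.001, 0.075, 0]
    - [0.001, 0.08, 0]
  grip: [-1, -1, -1, -1, -1, -1]

```text
clock: 13.08
position: [618.3, -36.6, 20.3]
ee_rot: [1.0, -0.006, 0.0, -0.0]
contact_force: [-0.3, -0.3, 0.5]
gripper_width: 0.2
grasp_force: 0.1
```

```bash
cat > c.py <<'E'
from h import *
import sys
d,s=wgrab(f'pics/{sys.argv[1]}.npz');print(s['position'],s['contact_force'])
hsv=cv2.cvtColor(d['image'],cv2.COLOR_RGB2HSV)
gm=((hsv[...,0]>10)&(hsv[...,0]<28)&(hsv[...,1]>100)&(hsv[...,2]>60)).astype(np.uint8)*255
gm=cv2.morphologyEx(gm,cv2.MORPH_CLOSE,np.ones((15,15)))
c=max(cv2.findContours(gm,0,2)[0],key=cv2.contourArea);b=cv2.boxPoints(cv2.minAreaRect(c));print(b.round().tolist());P=ray(d,b,36);print(P.round(1).tolist(),P.mean(0).round(1))
E
python3 c.py w8
```

```text
[618.33844858 -36.55996065  20.33258029] [-0.32757969 -0.31580512  0.54022004]
[[-0.0, 240.0], [251.0, 240.0], [251.0, 344.0], [0.0, 344.0]]
[[644.1, 66.3, 36.0], [643.0, -27.1, 36.0], [596.9, -25.3, 36.0], [598.1, 77.7, 36.0]] [620.5  22.9  36. ]
```

>>> servo_tool:
  rotation:
    - [0, 0, 0]
    - [0, 0, 0]
    - [0, 0, 0]
    - [0, 0, 0]
  slide:
    - [0, 0.01, 0]
    - [0, 0.02, 0]
    - [0, 0.03, 0]
    - [0, 0.035, 0]
  grip: [-1, -1, -1, -1]

```text
clock: 13.62
position: [618.3, -29.6, 20.3]
ee_rot: [1.0, -0.006, -0.0, -0.0]
contact_force: [0.0, -0.2, 0.9]
gripper_width: 0.0
grasp_force: 0.1
```

>>> servo_tool:
  rotation:
    - [0, 0, 0]
    - [0, 0, 0]
    - [0, 0, 0]
  slide:
    - [0, 0.005, 0]
    - [0, 0.01, 0]
    - [0, 0.01, 0]
  grip: [-1, -1, -1]

```text
clock: 14.0
position: [618.3, -27.7, 20.3]
ee_rot: [1.0, -0.006, 0.0, -0.0]
contact_force: [0.5, -0.8, 0.2]
gripper_width: -0.2
grasp_force: 0.0
```

>>> servo_tool:
  rotation:
    - [0, 0, 0]
    - [0, 0, 0]
    - [0, 0, 0]
  slide:
    - [0, 0.005, 0]
    - [0, 0.01, 0]
    - [0, 0.01, 0]
  grip: [-1, -1, -1]

```text
clock: 14.38
position: [618.3, -25.7, 20.3]
ee_rot: [1.0, -0.006, 0.0, -0.0]
contact_force: [-0.2, -0.2, -0.2]
gripper_width: 0.2
grasp_force: 0.0
```

>>> servo_tool:
  rotation:
    - [0, 0, 0]
    - [0, 0, 0]
    - [0, 0, 0]
  slide:
    - [0, 0.005, 0]
    - [0, 0.01, 0]
    - [0, 0.01, 0]
  grip: [-1, -1, -1]

```text
clock: 14.75
position: [618.2, -24.4, 20.3]
ee_rot: [1.0, -0.006, -0.0, 0.0]
contact_force: [-0.2, -3.7, 0.2]
gripper_width: -0.2
grasp_force: 2.0
```

>>> servo_tool:
  rotation:
    - [0, 0, 0]
    - [0, 0, 0]
    - [0, 0, 0]
  slide:
    - [0, 0.005, 0]
    - [0, 0.01, 0]
    - [0, 0.01, 0]
  grip: [-1, -1, -1]

```text
clock: 15.12
position: [618.1, -24.2, 20.6]
ee_rot: [1.0, -0.006, -0.001, 0.001]
contact_force: [0.7, -10.8, 1.7]
gripper_width: 0.1
grasp_force: 5.4
```

At the stop, 11 N. Backing off straight along −y, rising, and checking.

>>> servo_tool:
  rotation:
    - [0, 0, 0]
    - [0, 0, 0]
    - [0, 0, 0]
    - [0, 0, 0]
    - [0, 0, 0]
    - [0, 0, 0]
    - [0, 0, 0]
  slide:
    - [0, -0.02, 0]
    - [0, -0.06, 0]
    - [0, -0.15, 0]
    - [0, -0.15, 0.25]
    - [-0.05, 0.05, 0.5]
    - [-0.1, 0.2, 0.5]
    - [-0.1, 0.2, 0.5]
  grip: [-1, -1, -1, -1, -1, -1, -1]

```text
clock: 16.0
position: [598.1, 19.4, 121.4]
ee_rot: [1.0, -0.005, 0.001, -0.001]
contact_force: [-0.2, -0.8, 0.1]
gripper_width: -0.1
grasp_force: 0.0
```

```bash
python3 c.py w9; python3 - <<'E'
import cv2
im=cv2.imread('pics/w9.png');cv2.imwrite('pics/w9c.png',cv2.resize(im[150:400,130:530],None,fx=2,fy=2,interpolation=cv2.INTER_CUBIC))
E
```

```text
[598.14608951  19.41321683 121.38663816] [-0.23098744 -0.83680478  0.08407996]
[[172.0, 148.0], [331.0, 148.0], [331.0, 216.0], [172.0, 216.0]]
[[642.4, 85.5, 36.0], [641.4, -12.7, 36.0], [597.1, -14.0, 36.0], [598.1, 90.0, 36.0]] [619.8  37.2  36. ]
```

View pics/w9.png

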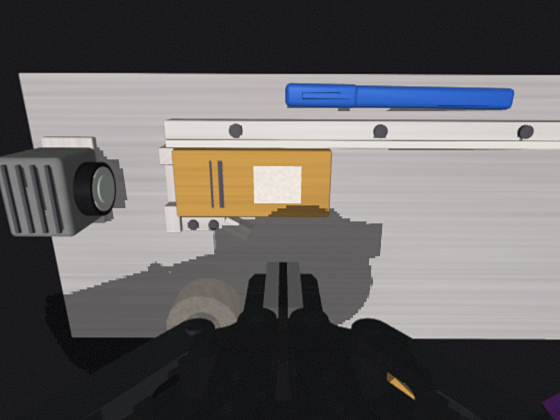

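The carton sits in the corner, its front end on the lugs at col 172 and its far edge on the rail at row 148, square. It measures (619.8, 37.2) against the expected home of (619.6, 37.4). The hand is clear and the bystanders are untouched, so I'm handing it in.

```bash
python3 -c "
from bench import job_done
print(job_done())"
```

```text
the job is handed in; nothing more can be done
None
```

The job is handed in (verdict not shown): the gold carton was squared on the rail, slid home against the stop and left there, measured within about 1 mm of home, with the hand clear at about 16 s.

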